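# Mark a channel blank in the hand press

### The arm

A 7-joint arm with a two-finger parallel gripper is mounted at the origin on the work surface. World frame = base frame: x ahead of the robot, y to its left, z up, the work surface at z = 0. Lengths are in m, angles in rad, forces in N, time in s.
With the tool pointing down it reaches from about 0.425 to 0.875 m from the base axis. Payload 4.7 kg.
Tool frame: the origin (TCP) lies at the very end of the fingers, on their centre line; the grasp point (between the pads) lies 19 mm behind it; z points along the fingers, x is the direction in which the jaws open and shut, and the axes are right-handed (so a half turn about z gives the same grasp; the last joint's range is limited). The gripper opens to 85 mm and grips with 20 to 120 N. Pads are 22 mm wide; open, the fingers measure 114 mm over their backs; the gripper's body (76 mm by 85 mm) begins 54 mm behind the grasp point. The pads swing forward as they close: fully open they stand 13 mm farther back than shut.
Start: joints at [1.114, 0.321, -0.07, 1.45, 0.023, 1.371, -0.057], TCP at [0.295, -0.579, 0.231] pointing down, gripper open.
Joint ranges: [-2.86, 2.86], [-0.3, 2.09], [-1.38, 1.24], [0.06, 2.45], [-1.56, 4.7], [0.09, 2.05], [-2.69, 2.69]. Speed limits (rad/s): [2.57, 2.57, 3.14, 3.14, 3.14, 3.14, 3.14].

### API

Orientations are given as a 3x3 rotation matrix whose columns are the frame's x, y, z axes.
In Python, from station import sensors, viewer, job gives the robot as it stands.
- The arm moves only by the shell command python3 -m jog 'ROWS' [FORCE]. ROWS is JSON, a list of rows, each a list of 5 numbers: the finger opening in m, from 0 to 0.0854, then the shift along the tool's x, y, z in m, then the turn about the tool's z in degrees. A call has 1 to 5 rows; each row is the pose to reach, as a shift and turn from the pose commanded when the call began, along the tool's axes at that moment; what a row does not reach only later rows make up. A row lasts 1/10 s, in which the tool goes at most 50 mm and 8.59 degrees, less where a joint would pass 70% of its speed; a pose out of reach is approached as far as the arm can. A call with a gripper value outside its range is refused whole. The fingers move at their own pace and stop on an object; FORCE is the grip in N (left out, the last holds). Time passes only in rows, so rows that repeat a pose let the fingers close. It gives the time, the measured TCP pose, the force and the opening at its end, in the units of the state.
- sensors.sense(): the state, without advancing time (a new reading comes with each control period).
- viewer.camera(name): name is "scene" or "top" or "wrist"; returns the picture (400x640x3 uint8, red, green, blue); there is no depth.
- viewer.calibration(name): a dict with "fx", "fy", "cx", "cy" (pixels), "camera_from_world" (4x4, takes a point from world to camera coordinates). Camera axes: x right, y up, looking along -z (the intrinsics and any distortion apply to the point x, -y, -z); pixel columns grow to the right and rows downward; lengths in m; the calibration is good to about 2 mm. The wrist camera is an equidistant fisheye: a pixel r from the principal point sees the ray r / f radians off the axis. A picture is of the moment at which its call begins: read the wrist's pose just before it. calibration takes no time and is no camera call; for the wrist camera it gives the pose at the moment of the call.
- job.job_done(): hands the job in, once; it reports no verdict.
The state is a dict: "time": time; "joint_positions": joint angles; "qd": joint speeds; "joint_torque": joint torques, N m; "tcp_pos": TCP position; "orientation": TCP orientation; "force": force on the tool from outside, world axes, zero at the start; "moment": the same for the moment, N m; "width": opening from 0.0 (shut) to 1.0 (fully open).
Only numpy, scipy, OpenCV 4.12 (cv2) and the standard library are available. Lean on these libraries where they do the work, as an engineer would, in place of code of your own. Each camera call takes 0.05 s, during which the arm holds its last target. There are 200 camera calls.

### The job

Lay the aluminium channel in the hand press, open side up and yellow end foremost, flat between the guides with that end touching the red stop. Then press the red plunger head all the way down to its stop for a moment, let it spring back, take the channel out again and leave it lying flat, open side still up, in the green tray. Never push the plunger down with no channel under it, and leave the other things on the bench where they are.

Things in the scene. Friction and masses are not known exactly. Their poses are not given: they have to be found in the camera images.
- press: Blue C-frame hand press, bolted down; origin under the ram's axis. Base 100 (x) x 215 (y -105 to 110) x 18 mm. Throat opens to its +y. Column at y -105 to -60, 165 high; overhead arm (x +-22, z 125 to 165) reaches to y +22; steel sleeve on the axis, radius 17, z 112 to 178. Steel nest floor at z 50: 56 wide for y -62 to 50, then a 24 wide tongue (x +-12) to y 105 that fingers can straddle.
- nest_stop (a point): Foot of the red end stop's face at its middle, on the nest floor, 30 mm to the press's -y of the ram's axis; axes as the press, +y leads out of the throat. Stop 46 wide, 25 high. Two guide rails 10 mm high run on the floor from the stop to 75 mm out, 38 mm apart inside. A channel that is home has its yellow end here and its centre 75 mm out.
- ram_tip (a point): Lower end of the ram (steel rod, radius 6 mm, on the press axis below the sleeve). Up: 86 mm above the bench, so 36 mm above the nest floor (a channel 22 mm high passes under it raised by up to 10 mm); fully down: 56 mm.
- plunger_head (a point): Centre of the top of the red plunger head (a disc of radius 21 mm, 15 mm high, flat top of radius 18), on the ram's axis; 225 mm above the bench when up, 195 mm when fully down. It is pushed straight down.
- plunger (a joint): Plunger travel in m: 0 up, 0.030 fully down on its stop. A spring returns it: about 4 N starts it, about 11 N holds it at the stop, and beyond that it is rigid.
- blank: Loose aluminium U-channel, 150 long (its y), 32 wide (x), 22 high, walls 4 mm, open side up, 0.09 to 0.18 kg. Origin: centre of its underside. The last 25 mm at its -y end are yellow. Grip it across its 32 mm width; when it goes into or out of the press, well out on the plain half (say 40 mm to +y of its centre), to keep the gripper clear of the press's arm.
- blank_end (a point): Underside of the channel at the middle of its yellow end, 75 mm to -y of its origin; axes as the channel.
- tray: Green open tray fixed to the bench, 200 (x) x 120 (y) x 30 mm outside, walls and floor 5 mm. Origin: centre of its underside. The channel fits lengthwise along the tray's x, either way round.
- wrench: Bystander: steel wrench 150 mm long, lying along its x. Leave alone.
- screwdriver: Bystander: screwdriver 150 mm long, lying along its x. Leave alone.
- spray_can: Bystander: upright spray can, radius 28, 150 mm high; origin at the centre of its foot. Leave alone.
- grease_jar: Bystander: upright jar, radius 33, 80 mm high; origin at the centre of its foot. Leave alone.
- socket: Bystander: upright steel socket, radius 13, 30 mm high, standing beside the channel; origin at the centre of its foot. Leave alone.
- offcut: Bystander: brass block 30 x 20 x 20 mm beside the channel; origin at the centre of its underside. Leave alone.
- oil_bottle: Bystander: upright bottle, radius 30, 140 mm high; origin at the centre of its foot. Leave alone.
Not all that is in view belongs to the job. Of the things that look like the blank, the largest one is meant.

How it is judged:
On the way, in this order (a step that is already met when the one before it is completed fails the run):
1. the channel lies flat between the guides with its yellow end against the red stop (x of blank_end in the frame of nest_stop between -0.006 and 0.006 m and y of blank_end in the frame of nest_stop between -0.003 and 0.004 m and z of blank_end in the frame of nest_stop between -0.004 and 0.004 m and angle between blank's own z axis and vertical below 0.08 rad and angle between the y axis of blank and the y axis of press, either way round below 0.12 rad), for 0.2 s.
2. the plunger is pressed fully down on the channel in place (all of step 1 and value of joint plunger above 0.0275 m), for 0.1 s.
At the end, for the whole second after the job is handed in: The channel lies at rest, flat (within 0.1 rad) and open side up on the tray's floor, its centre within 30 mm lengthwise and 45 mm crosswise of the tray's centre, and the plunger is back up (travel under 4 mm) (x of blank in the frame of tray between -0.03 and 0.03 m and y of blank in the frame of tray between -0.045 and 0.045 m and z of blank in the frame of tray between 0.001 and 0.01 m and angle between blank's own z axis and vertical below 0.1 rad and linear speed of blank below 0.02 m/s and value of joint plunger below 0.004 m); the robot touches nothing.
It fails at once if the plunger is pushed down more than 15 mm with no channel under it (value of joint plunger above 0.015 m and horizontal distance between blank_end and nest_stop above 0.03 m).
It fails at once if a bystander is moved more than 25 mm (distance of any of wrench, screwdriver, spray_can, grease_jar, socket, offcut, oil_bottle from where it was at the start of the episode above 0.025 m).
It fails at once if a standing bystander is tipped over (angle between any of spray_can, grease_jar, socket, oil_bottle's own z axis and vertical above 0.5 rad).
It also fails if it takes over 70 s, if anything falls off the work surface, if the arm or the gripper's body presses on something with over 40 N, if the wrist force passes 120 N, or if a joint passes its speed limit or range.

## Working session

There is one attempt and no reset: what is moved stays moved. The work goes in short steps, Python scripts to look and compute and a shell command to move; the robot and the scene stay as the last step left them, time stands still between calls to the robot, and variables do not carry over. Pictures are saved under pics/ and viewed, about 8 in all and at most 12, crops included, and the job is handed in when it is done.

```bash
ls; mkdir -p pics; python3 - <<'E'
from station import sensors, viewer
import cv2, numpy as np
s=sensors.sense(); print(s)
for n in ("scene","top"):
    im=viewer.camera(n); cv2.imwrite(f"pics/{n}0.png",cv2.resize(im[:,:,::-1],(800,500),interpolation=cv2.INTER_CUBIC))
    np.save(f"pics/{n}0.npy",im)
    print(n,viewer.calibration(n))
E
```

```text
pics
{'time': 0.0, 'joint_positions': array([ 1.11411973,  0.32182998, -0.07007973,  1.45168421,  0.02255637,
        1.37081441, -0.05686544]), 'qd': array([ 7.53749385e-05, -3.82489323e-04,  5.42626581e-05,  2.82883400e-04,
       -5.74897804e-04, -5.20697352e-04,  5.50411353e-04]), 'joint_torque': array([-3.55652282e-04, -4.93586218e+01, -3.82514913e-01, -3.14337051e+01,
        1.29447065e-02,  1.11552863e-02,  2.34353234e-05]), 'tcp_pos': array([ 0.29454335, -0.57881784,  0.2302143 ]), 'orientation': array([[ 4.53623856e-01, -8.91192752e-01, -9.36362151e-04],
       [-8.91191113e-01, -4.53624818e-01,  1.71013762e-03],
       [-1.94881936e-03,  5.87184084e-05, -9.99998099e-01]]), 'force': array([-0.89672167, -0.19603627,  0.43295233]), 'moment': array([ 0.04508305,  0.01411499, -0.02658065]), 'width': 1.0021019930656785}
scene {'fx': 424.20412088786776, 'fy': 424.20412088786776, 'cx': 319.07160879853416, 'cy': 203.8723155735379, 'camera_from_world': array([[-0.70730919,  0.70682368, -0.0106768 ,  0.29184562],
       [-0.49739816, -0.48689414,  0.7180036 ,  0.20338961],
       [ 0.50230347,  0.51316117,  0.69595749, -1.44729613],
       [ 0.        ,  0.        ,  0.        ,  1.        ]])}
top {'fx': 376.87107206514213, 'fy': 376.87107206514213, 'cx': 319.02119295874456, 'cy': 196.5991497322595, 'camera_from_world': array([[ 0.01206853, -0.99991376, -0.00517851,  0.11737875],
       [ 0.99637231,  0.01158916,  0.08430847, -0.50647252],
       [-0.08424119, -0.00617721,  0.99642625, -1.15602341],
       [ 0.        ,  0.        ,  0.        ,  1.        ]])}
```

View pics/top0.png

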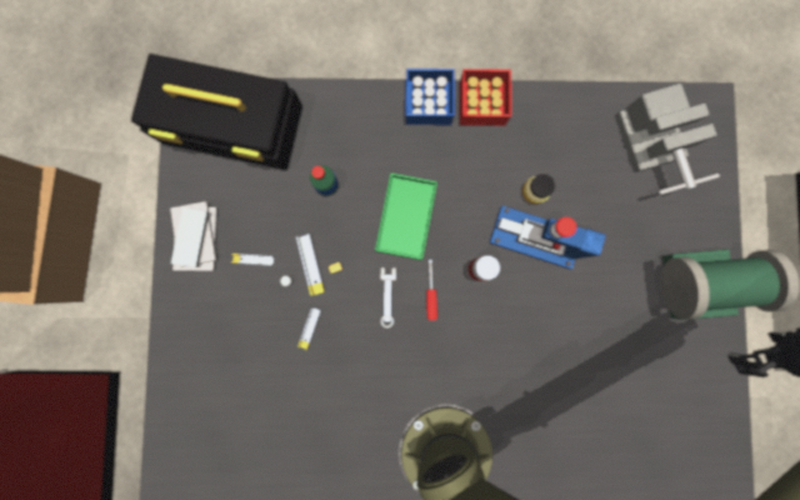

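View pics/scene0.png

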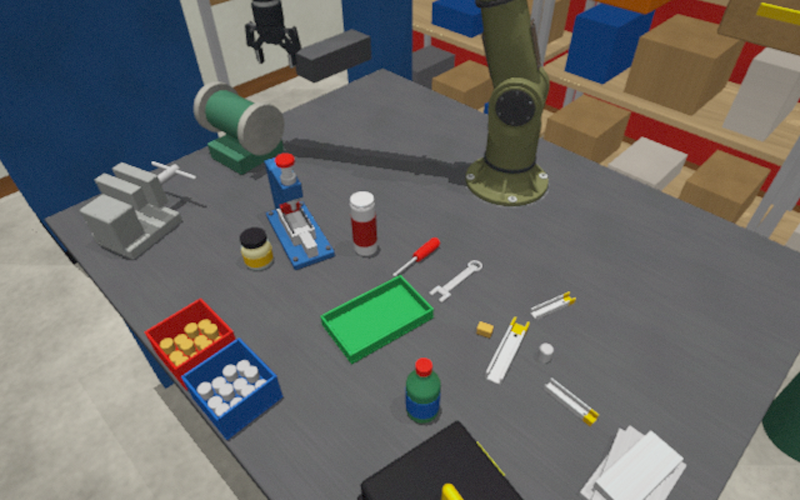

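Top view (800×500 px): the channel is at about (310,265) with its yellow end at (317,291). The press head is at (566,227) and its throat opens to the left, with the tongue ending near (500,226). The tray is at (407,216).

```bash
cat > h.py <<'E'
import numpy as np, cv2
from station import sensors, viewer
def ray(name,px,cal=None):
    c=cal or viewer.calibration(name); T=c["camera_from_world"]
    a=np.array([(px[0]-c["cx"])/c["fx"],(px[1]-c["cy"])/c["fy"]])
    if name=="wrist":
        r=np.hypot(*a); s=np.sin(r)/r if r>1e-9 else 1; d=np.array([a[0]*s,-a[1]*s,-np.cos(r)])
    else: d=np.array([a[0],-a[1],-1.])
    R=T[:3,:3]; return -R.T@T[:3,3], R.T@d
def bp(name,px,z,cal=None):
    o,d=ray(name,px,cal); return (o+d*(z-o[2])/d[2])
def proj(name,P,cal=None):
    c=cal or viewer.calibration(name); T=c["camera_from_world"]
    q=(T[:3,:3]@np.atleast_2d(P).T).T+T[:3,3]; x,y,z=q[:,0],-q[:,1],-q[:,2]
    if name=="wrist":
        r=np.hypot(x,y); k=np.arctan2(r,z)/np.maximum(r,1e-9); u=np.c_[x*k,y*k]
    else: u=np.c_[x/z,y/z]
    return u*[c["fx"],c["fy"]]+[c["cx"],c["cy"]]
def mask(im,lo,hi):
    return cv2.inRange(cv2.cvtColor(im,cv2.COLOR_RGB2HSV),lo,hi)
E
python3 - <<'E'
from h import *
im=np.load("pics/top0.npy"); sc=np.load("pics/scene0.npy")
def blobs(im,lo,hi,amin,box):
    m=mask(im,lo,hi); x0,y0,x1,y1=box; k=np.zeros_like(m); k[y0:y1,x0:x1]=m[y0:y1,x0:x1]
    n,l,st,c=cv2.connectedComponentsWithStats(k)
    return [(c[i].round(1),st[i][4],cv2.minAreaRect(np.argwhere(l==i)[:,::-1].astype(np.float32))) for i in range(1,n) if st[i][4]>=amin]
print("tray"); 
for b in blobs(im,(45,80,60),(75,255,255),200,(280,120,370,220)):
    print(b); bx=cv2.boxPoints(b[2]); print([bp("top",p,.03)[:2].round(4) for p in bx], bp("top",b[2][0],.03).round(4))
print("red")
for b in blobs(im,(170,120,80),(180,255,255),20,(430,160,490,210))+blobs(im,(0,150,80),(6,255,255),20,(430,160,490,210)): print(b,bp("top",b[0],.225).round(4))
for b in blobs(sc,(0,150,80),(6,255,255),20,(210,115,250,180)): print("scene",b)
print("yellow")
for b in blobs(im,(20,90,90),(35,255,255),8,(180,190,290,290)): print(b[0],b[1],bp("top",b[0],.02).round(4))
print("blue")
for b in blobs(im,(100,120,50),(125,255,255),100,(380,150,500,220)): print(b,[bp("top",p,.018)[:2].round(4) for p in cv2.boxPoints(b[2])])
print("chan")
for b in blobs(im,(0,0,150),(180,60,255),30,(230,180,262,230)): print(b,[bp("top",p,.022)[:2].round(4) for p in cv2.boxPoints(b[2])])
A=cv2.resize(im[155:225,385:490],None,fx=7,fy=7,interpolation=cv2.INTER_CUBIC)[:,:,::-1]
B=cv2.resize(im[175:245,215:290],None,fx=7,fy=7,interpolation=cv2.INTER_CUBIC)[:,:,::-1]
cv2.imwrite("pics/c1.png",np.hstack([A[:490,:735],])); 
C=np.hstack([cv2.resize(A,(440,293)),cv2.resize(B,(314,293))]); D=cv2.resize(sc[110:220,200:280],(400,550))[:,:,::-1]
cv2.imwrite("pics/c1.png",C); 
E
```

```text
tray
(array([324.7, 172.9]), np.int32(2496), ((324.7500305175781, 172.75), (39.02710723876953, 64.32608795166016), 11.309932708740234))
[array([0.4916, 0.1843]), array([0.691 , 0.1479]), array([0.6678, 0.0275]), array([0.4693, 0.0655])] [0.5792 0.1064 0.03  ]
red
(array([452.2, 180.8]), np.int32(172), ((452.5, 180.5), (15.0, 13.0), 0.0)) [ 0.5329 -0.222   0.225 ]
scene (array([227.5, 127.6]), np.int32(138), ((227.5, 127.5), (11.0, 13.0), 90.0))
scene (array([228.5, 166.5]), np.int32(44), ((228.55001831054688, 166.65000915527344), (7.273237705230713, 6.957010269165039), 71.56504821777344))
yellow
[188.1 206.2] 45 [0.4703 0.5326 0.02  ]
[267.9 213.8] 73 [0.4495 0.2822 0.02  ]
[253.  231.1] 96 [0.3952 0.3273 0.02  ]
[242.5 275.8] 45 [0.2578 0.356  0.02  ]
blue
(array([440. , 192.3]), np.int32(1340), ((437.5663757324219, 191.75967407226562), (86.85904693603516, 33.27436447143555), 15.422163009643555)) [array([ 0.5091, -0.1029]), array([ 0.611 , -0.1312]), array([ 0.5407, -0.3929]), array([ 0.44  , -0.3629])]
chan
(array([246.5, 207.6]), np.int32(465), ((246.47059631347656, 207.38233947753906), (40.26091384887695, 11.399173736572266), 75.96376037597656)) [array([0.5251, 0.3836]), array([0.5343, 0.3491]), array([0.4126, 0.3153]), array([0.4036, 0.3495])]
```

View pics/c1.png

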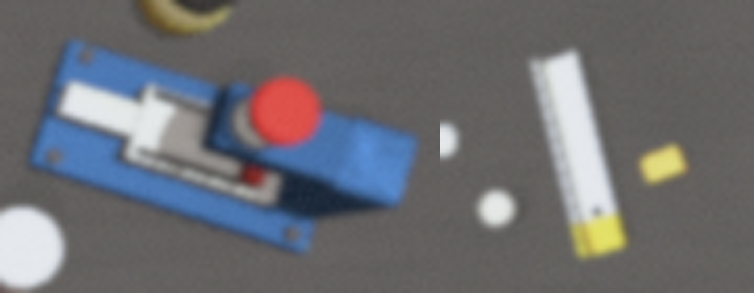

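The crop shows the press with its tongue to the left (+y at about 75° in world). The channel's yellow end is nearest the robot, with the socket and offcut level with its yellow half. The grasp point at +40 mm is therefore clear of both. I'll move by way of the press and take a wrist look there.

```bash
cat > go.py <<'E'
# python3 go.py x y z jaw_angle_deg : shift and turn in the tool's axes
import sys; from h import *
def rel(p,ang):
    s=sensors.sense(); R=s["orientation"]; d=R.T@(np.array(p)-s["tcp_pos"])
    a=np.degrees(np.arctan2(R[1,0],R[0,0])); t=-((ang-a+180)%360-180)
    print("t",round(s["time"],2),"tcp",s["tcp_pos"].round(4),"ang",round(a,2),"-> shift",d.round(4),"turn",round(t,1))
if __name__=="__main__":
    v=list(map(float,sys.argv[1:])); rel(v[:3],v[3])
E
python3 go.py .57 -.06 .33 -14.9
```

```text
t 0.1 tcp [ 0.2946 -0.5789  0.2303] ang -63.03 -> shift [-0.3377 -0.4808 -0.0991] turn -48.1
```

```bash
python3 -m jog '[[0.06,0,0,-0.05,0],[0.06,0,0,-0.1,0],[0.06,-0.03,-0.04,-0.1,-8],[0.06,-0.06,-0.08,-0.1,-16],[0.06,-0.085,-0.12,-0.1,-24]]'; python3 go.py .57 -.06 .33 -14.9
```

```text
time: 0.6
tcp_pos: [0.3637, -0.4474, 0.3314]
orientation: [[0.78, -0.626, 0.0], [-0.626, -0.78, -0.0], [0.0, -0.0, -1.0]]
force: [0.4, 0.1, -0.3]
width: 0.702
t 0.6 tcp [ 0.3637 -0.4474  0.3314] ang -38.74 -> shift [-0.0814 -0.4313  0.0014] turn -23.8
```

```bash
python3 -m jog '[[0.06,-0.009,-0.048,0,-5],[0.06,-0.018,-0.096,0,-10],[0.06,-0.027,-0.144,0,-15],[0.06,-0.036,-0.192,0,-20],[0.06,-0.045,-0.24,0,-23.8]]'; python3 go.py .57 -.06 .33 -14.9
```

```text
time: 1.1
tcp_pos: [0.4797, -0.2324, 0.3311]
orientation: [[0.966, -0.26, -0.0], [-0.26, -0.966, -0.0], [-0.0, 0.0, -1.0]]
force: [1.5, -1.3, -0.4]
width: 0.703
t 1.1 tcp [ 0.4797 -0.2324  0.3311] ang -15.05 -> shift [ 0.0424 -0.1899  0.001 ] turn -0.2
```

```bash
python3 -m jog '[[0.06,0.02,-0.045,0,0],[0.06,0.04,-0.09,0,0],[0.06,0.04,-0.13,0,0],[0.06,0.04,-0.17,0,0]]'; python3 go.py .57 -.06 .33 -14.9; python3 - <<'E'
from h import *
import pickle
c=viewer.calibration("wrist"); im=viewer.camera("wrist"); pickle.dump((c,im),open("pics/w1.pkl","wb"))
cv2.imwrite("pics/w1.png",cv2.resize(im[:,:,::-1],(800,500),interpolation=cv2.INTER_CUBIC)); print(c["fx"], -c["camera_from_world"][:3,:3].T@c["camera_from_world"][:3,3])
E
```

```text
time: 1.5
tcp_pos: [0.563, -0.0789, 0.3306]
orientation: [[0.965, -0.262, -0.001], [-0.262, -0.965, 0.001], [-0.001, -0.0, -1.0]]
force: [-0.4, -0.8, -0.2]
width: 0.703
t 1.5 tcp [ 0.563  -0.0789  0.3306] ang -15.19 -> shift [ 0.0018 -0.0201  0.0006] turn -0.3
309.70691628693146 [ 0.58295605 -0.00747037  0.4720418 ]
```

View pics/w1.png

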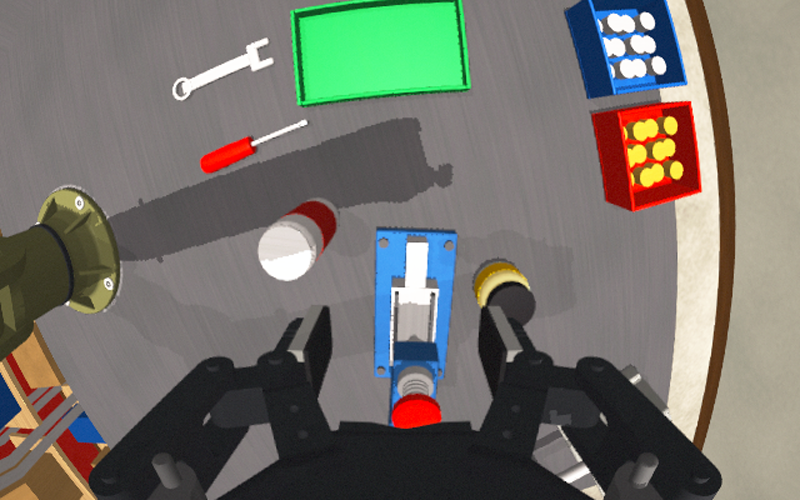

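The wrist view shows the press clearly: base front edge from (378,228) to (457,232), tongue end near (417,238), rails at x≈392 to 438 and the red head at (416,411). I'll fit lines to the mask edges.

```bash
python3 - <<'E'
from h import *
import pickle
c,im=pickle.load(open("pics/w1.pkl","rb"))
def fit(m,rows,cols,z,tag):
    L=[];Rr=[]
    for r in rows:
        k=np.where(m[r,cols[0]:cols[1]])[0]
        if len(k)<3: continue
        L.append(bp("wrist",(k[0]+cols[0]-.5,r),z,c)[:2]); Rr.append(bp("wrist",(k[-1]+cols[0]+.5,r),z,c)[:2])
    out=[]
    for P in (L,Rr):
        v=cv2.fitLine(np.array(P,np.float32),cv2.DIST_HUBER,0,.01,.01).ravel(); v=v if v[1]>0 else np.r_[-v[:2],v[2:]]
        out.append(v)
    d=out[0][:2]+out[1][:2]; d/=np.linalg.norm(d); n=np.array([d[1],-d[0]])
    a,b=out[0][2:]@n,out[1][2:]@n
    print(tag,"ang",[round(np.degrees(np.arctan2(v[1],v[0])),2) for v in out],"width",round(b-a,4),"mid pt",((out[0][2:]+out[1][2:])/2).round(4),"dir",d.round(4),"mid n",round((a+b)/2,4))
bl=mask(im,(100,100,40),(125,255,255)); wh=mask(im,(0,0,190),(180,40,255))
fit(bl,range(192,280),(296,372),.018,"base")
fit(wh,range(196,226),(320,346),.05,"tongue")
d=np.array([.2588,.9659])
# front edges
for m,x,z,t in ((bl,range(308,360),.018,"base front"),(wh,range(328,340),.05,"tongue front")):
    v=[bp("wrist",(q,np.where(m[170:240,q])[0][0]+170-.5),z,c)[:2]@d for q in x]; print(t,np.median(v).round(4))
r=mask(im,(0,150,80),(6,255,255))|mask(im,(172,150,80),(180,255,255))
rr=np.argwhere(r[305:345,305:360]); print("red ctr",(rr.mean(0)+[305,305]), bp("wrist",(rr.mean(0)+[305,305])[::-1],.22,c).round(4))
g=mask(im,(45,80,60),(75,255,255)); n,l,st,ce=cv2.connectedComponentsWithStats(g); i=1+st[1:,4].argmax()
P=np.array([bp("wrist",p[::-1],.03,c)[:2] for p in np.argwhere(l==i)],np.float32); print("tray",cv2.minAreaRect(P))
E
```

```text
base ang [np.float32(72.96), np.float32(72.44)] width 0.0989 mid pt [ 0.5418 -0.2002] dir [0.2974 0.9548] mid n 0.5769
tongue ang [np.float32(73.67), np.float32(73.19)] width 0.0242 mid pt [ 0.5591 -0.1449] dir [0.2852 0.9585] mid n 0.5772
base front 0.0341
tongue front 0.0273
red ctr [329.17977528 332.28426966] [ 0.5352 -0.2177  0.22  ]
tray ((0.5822161436080933, 0.1043958067893982), (0.1230393722653389, 0.19963662326335907), 79.7551498413086)
```

```bash
python3 go.py .48 .35 .25 -74.5; python3 -m jog '[[0.06,0,-0.048,0,8],[0.06,0,-0.096,0,16],[0.06,-0.01,-0.144,0,24],[0.06,-0.02,-0.192,0,32],[0.06,-0.04,-0.235,0,40]]';python3 go.py .48 .35 .25 -74.5
```

```text
t 1.55 tcp [ 0.5641 -0.0695  0.3309] ang -14.58 -> shift [-0.1869 -0.3843  0.0834] turn 59.9
time: 2.05
tcp_pos: [0.5878, 0.1442, 0.3304]
orientation: [[0.582, -0.813, -0.001], [-0.813, -0.582, -0.0], [-0.0, 0.001, -1.0]]
force: [0.8, -0.6, -0.1]
width: 0.703
t 2.05 tcp [0.5878 0.1442 0.3304] ang -54.39 -> shift [-0.23   -0.0322  0.0805] turn 20.1
```

```bash
python3 -m jog '[[0.06,-0.046,-0.006,0.016,5],[0.06,-0.092,-0.012,0.032,10],[0.06,-0.138,-0.018,0.048,15],[0.06,-0.184,-0.025,0.064,20],[0.06,-0.23,-0.032,0.08,20]]'; python3 -m jog '[[0.06,0,0,0,0],[0.06,0,0,0,0]]'; python3 go.py .48 .35 .25 -74.5; python3 - <<'E'
from h import *
import pickle
c=viewer.calibration("wrist"); im=viewer.camera("wrist"); pickle.dump((c,im),open("pics/w2.pkl","wb"))
cv2.imwrite("pics/w2.png",cv2.resize(im[:,:,::-1],(800,500),interpolation=cv2.INTER_CUBIC)); print(-c["camera_from_world"][:3,:3].T@c["camera_from_world"][:3,3])
E
```

```text
time: 2.55
tcp_pos: [0.4772, 0.3491, 0.2504]
orientation: [[0.273, -0.962, 0.0], [-0.962, -0.273, -0.001], [0.001, 0.0, -1.0]]
force: [0.9, 0.3, -0.7]
width: 0.705
time: 2.75
tcp_pos: [0.4769, 0.349, 0.2505]
orientation: [[0.279, -0.96, -0.001], [-0.96, -0.279, -0.001], [0.001, 0.002, -1.0]]
force: [0.7, -1.0, -0.1]
width: 0.704
t 2.75 tcp [0.4769 0.349  0.2505] ang -73.79 -> shift [-0.0001 -0.0033  0.0005] turn 0.7
[0.54818513 0.37031015 0.39182412]
```

View pics/w2.png

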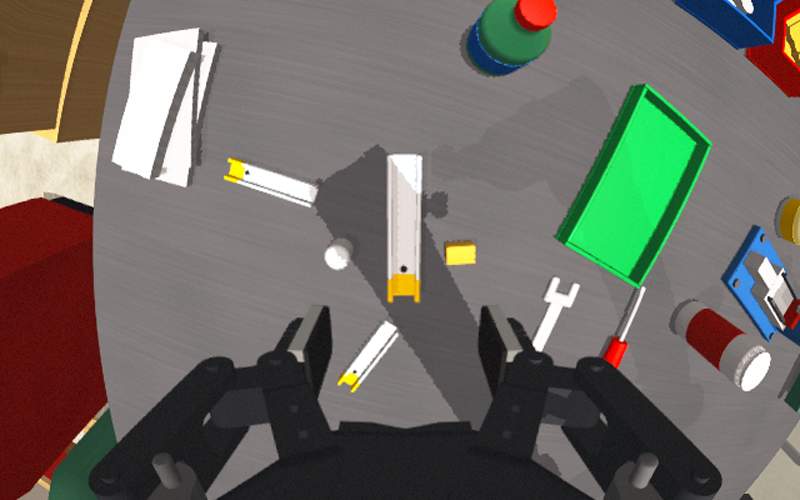

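The channel is well placed: far end (387–422,155), yellow end (388–420,302). The socket at (338,254) and offcut at (461,252) are well clear of the grip point.

```bash
python3 - <<'E'
from h import *
import pickle
c,im=pickle.load(open("pics/w2.pkl","rb"))
h=cv2.cvtColor(im,cv2.COLOR_RGB2HSV)
m=(((h[...,2]>125)&(h[...,1]<40))|((h[...,0]<35)&(h[...,0]>15)&(h[...,1]>100))).astype(np.uint8)
n,l,st,ce=cv2.connectedComponentsWithStats(m)
i=l[180,323] or l[160,330]; print(st[i])
P=np.array([bp("wrist",p[::-1],.022,c)[:2] for p in np.argwhere(l==i)],np.float32); print(cv2.minAreaRect(P))
Q=np.array([bp("wrist",(a/1.25,b/1.25),.022,c)[:2] for a,b in ((387,155),(422,155),(420,302),(388,302))])
d=Q[:2].mean(0)-Q[2:].mean(0); print(Q.mean(0),np.linalg.norm(d),np.degrees(np.arctan2(d[1],d[0])))
E
```

```text
[    0     0   640   353 93256]
((0.3903910517692566, 0.3884497582912445), (0.7311010360717773, 1.2623475790023804), 8.609919548034668)
[0.4591193  0.34490482] 0.15081690635281375 16.062536443616608
```

```bash
python3 go.py .4976 .356 .004 -74; python3 -m jog '[[0.06,0,-0.022,0.03,0],[0.06,0,-0.022,0.08,0],[0.06,0,-0.022,0.13,0],[0.06,0,-0.022,0.18,0],[0.06,0,-0.022,0.21,0]]'; python3 go.py .4976 .356 .004 -74
```

```text
t 2.8 tcp [0.4784 0.3476 0.2509] ang -73.98 -> shift [-0.0031 -0.0209  0.2469] turn 0.0
time: 3.3
tcp_pos: [0.4995, 0.3501, 0.0372]
orientation: [[0.272, -0.962, -0.003], [-0.962, -0.272, -0.004], [0.003, 0.004, -1.0]]
force: [-0.2, -0.6, 0.1]
width: 0.703
t 3.3 tcp [0.4995 0.3501 0.0372] ang -74.22 -> shift [-0.0063  0.0001  0.0332] turn -0.2
```

```bash
python3 -m jog '[[0.06,-0.005,0,0.015,0],[0.06,-0.005,0,0.033,0],[0.06,-0.005,0,0.033,0]]'; python3 -m jog '[[0.02,0,0,0,0],[0.02,0,0,0,0],[0.02,0,0,0,0],[0.02,0,0,0,0],[0.02,0,0,0,0]]' 50; python3 -m jog '[[0.02,0,0,0,0],[0.02,0,0,0,0],[0.02,0,0,-0.01,0],[0.02,0,0,-0.03,0],[0.02,0,0,-0.05,0]]'
```

```text
time: 3.6
tcp_pos: [0.4979, 0.358, 0.007]
orientation: [[0.275, -0.961, -0.002], [-0.961, -0.275, -0.001], [0.001, 0.002, -1.0]]
force: [-0.8, -0.6, -0.1]
width: 0.703
time: 4.1
tcp_pos: [0.4995, 0.3598, 0.0104]
orientation: [[0.275, -0.961, 0.003], [-0.961, -0.275, 0.002], [-0.001, -0.004, -1.0]]
force: [-0.0, -0.5, 6.5]
width: 0.36
time: 4.6
tcp_pos: [0.4975, 0.3587, 0.0589]
orientation: [[0.276, -0.961, -0.001], [-0.961, -0.276, -0.001], [0.0, 0.001, -1.0]]
force: [-0.5, -0.1, -1.0]
width: 0.358
```

```bash
python3 - <<'E'
from h import *
import pickle
d=np.array([.2924,.9563]);n=np.array([.9563,-.2924]);o=np.array([.5352,-.2224])
c,_=pickle.load(open("pics/w1.pkl","rb"))
for t,p,q,z in (("can",(487,267),(288,256),.15),("jar",(541,187),(513,303),.08)):
    for w in (bp("top",np.array(p)/1.25,z)[:2],bp("wrist",np.array(q)/1.25,z,c)[:2]): print(t,w.round(3),"press xy",((w-o)@n).round(3),((w-o)@d).round(3))
E
python3 go.py .5863 -.0551 .25 -17
```

```text
can [ 0.449 -0.073] press xy -0.126 0.117
can [ 0.455 -0.078] press xy -0.119 0.114
jar [ 0.645 -0.216] press xy 0.104 0.038
jar [ 0.655 -0.213] press xy 0.112 0.044
t 4.6 tcp [0.4975 0.3587 0.0589] ang -73.99 -> shift [ 0.4223  0.0289 -0.1909] turn -57.0
```

```bash
python3 -m jog '[[0.02,0,0,-0.05,0],[0.02,0.01,0,-0.1,0],[0.02,0.05,0,-0.14,-5],[0.02,0.09,0.003,-0.17,-12],[0.02,0.135,0.01,-0.19,-19]]'; python3 go.py .5863 -.0551 .25 -17
```

```text
time: 5.1
tcp_pos: [0.5249, 0.233, 0.2484]
orientation: [[0.58, -0.815, 0.003], [-0.815, -0.58, 0.001], [0.001, -0.003, -1.0]]
force: [1.5, 0.5, -1.8]
width: 0.356
t 5.1 tcp [0.5249 0.233  0.2484] ang -54.56 -> shift [ 0.2703  0.1171 -0.0019] turn -37.6
```

```bash
python3 go.py .5863 -.0551 .25 -17; python3 -m jog '[[0.02,0.038,-0.022,0,-7],[0.02,0.076,-0.044,0,-14],[0.02,0.114,-0.066,0,-21],[0.02,0.152,-0.088,0,-28],[0.02,0.19,-0.11,0,-36]]'; python3 go.py .5863 -.0551 .25 -17
```

```text
t 5.1 tcp [0.5249 0.233  0.2484] ang -54.56 -> shift [ 0.2703  0.1171 -0.0019] turn -37.6
time: 5.6
tcp_pos: [0.7249, 0.1389, 0.2458]
orientation: [[0.947, -0.321, -0.0], [-0.321, -0.947, -0.0], [0.0, 0.0, -1.0]]
force: [-0.2, 0.8, -1.2]
width: 0.36
t 5.6 tcp [0.7249 0.1389 0.2458] ang -18.71 -> shift [-0.0691  0.2283 -0.0042] turn -1.7
```

```bash
python3 -m jog '[[0.02,-0.014,0.046,0,-1],[0.02,-0.028,0.092,0,-1.7],[0.02,-0.042,0.138,0,-1.7],[0.02,-0.056,0.184,0,-1.7],[0.02,-0.069,0.228,0,-1.7]]';python3 -m jog '[[0.02,0,0,0,0],[0.02,0,0,0,0]]'; python3 go.py .5863 -.0551 .068 -17;python3 go.py .5863 -.0551 .068 -17
```

```text
time: 6.1
tcp_pos: [0.5826, -0.0545, 0.2453]
orientation: [[0.955, -0.298, -0.001], [-0.298, -0.955, -0.0], [-0.001, 0.0, -1.0]]
force: [0.3, -0.6, -0.5]
width: 0.361
time: 6.3
tcp_pos: [0.5837, -0.0545, 0.2459]
orientation: [[0.954, -0.3, 0.0], [-0.3, -0.954, -0.001], [0.001, 0.001, -1.0]]
force: [0.4, 0.4, -1.3]
width: 0.358
t 6.3 tcp [ 0.5837 -0.0545  0.2459] ang -17.49 -> shift [ 0.0025 -0.0003  0.1779] turn -0.5
t 6.3 tcp [ 0.5837 -0.0545  0.2459] ang -17.49 -> shift [ 0.0025 -0.0003  0.1779] turn -0.5
```

```bash
python3 -m jog '[[0.02,0.002,0,0.045,-0.5],[0.02,0.002,0,0.09,-0.5],[0.02,0.002,0,0.135,-0.5],[0.02,0.002,0,0.17,-0.5],[0.02,0.002,0,0.178,-0.5]]';python3 -m jog '[[0.02,0,0,0,0],[0.02,0,0,0,0]]'; python3 go.py .5863 -.0551 .068 -17; python3 - <<'E'
from h import *
import pickle
c=viewer.calibration("wrist"); im=viewer.camera("wrist"); sc=viewer.camera("scene"); tp=viewer.camera("top"); pickle.dump((c,im,sc,tp),open("pics/w3.pkl","wb"))
a=cv2.resize(im[190:390,220:440],(440,400),interpolation=cv2.INTER_CUBIC);b=cv2.resize(sc[110:220,195:280],(309,400),interpolation=cv2.INTER_CUBIC)
cv2.imwrite("pics/w3.png",np.hstack([a,b])[:,:,::-1])
E
```

```text
time: 6.8
tcp_pos: [0.5834, -0.051, 0.0631]
orientation: [[0.958, -0.286, -0.008], [-0.286, -0.958, 0.003], [-0.008, -0.0, -1.0]]
force: [-1.3, 0.1, -1.6]
width: 0.357
time: 7.0
tcp_pos: [0.5882, -0.0525, 0.0694]
orientation: [[0.958, -0.288, 0.003], [-0.288, -0.958, 0.0], [0.003, -0.001, -1.0]]
force: [0.5, -0.6, -0.9]
width: 0.361
t 7.0 tcp [ 0.5882 -0.0525  0.0694] ang -16.73 -> shift [-0.001   0.003   0.0014] turn 0.3
```

View pics/w3.png

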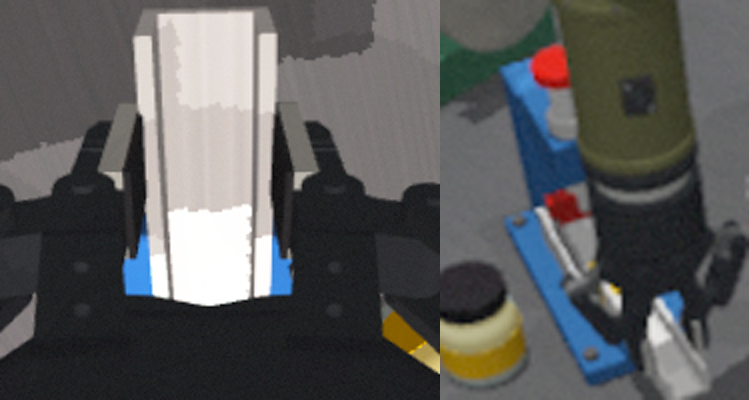

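The wrist crop shows the channel held squarely between the pads: far rim corners at (134,37) and (277,35), open side up. The scene view shows its yellow tip just outside the rails. Next I'll compute the channel's offset and yaw in the hand.

```bash
python3 - <<'E'
from h import *
import pickle
c,im,sc,tp=pickle.load(open("pics/w3.pkl","rb"))
n=np.array([.9563,-.2924]);d=np.array([.2924,.9563]);o=np.array([.5352,-.2224])
f=lambda p,z:(lambda w:[((w-o)@n).round(4),((w-o)@d).round(4)])(bp("wrist",(p[0]/2+220-.25,p[1]/2+190-.25),z,c)[:2])
for t,p,z in (("rimL",(134,37),.08),("rimR",(277,35),.08),("rim innerL",(155,37),.08),("rim innerR",(255,35),.08),("botL",(145,10),.058),("botR",(275,10),.058)): print(t,f(p,z))
# rim inner near edges, close to camera's blind limit
for t,p,z in (("inL near",(169,295),.08),("inR near",(252,295),.08),("outL near",(150,290),.08),("outR near",(272,290),.08)): print(t,f(p,z))
# base blue front corner check
s=sensors.sense(); w=s["tcp_pos"][:2]; print("tcp",((w-o)@n).round(4),((w-o)@d).round(4))
E
```

```text
rimL [np.float64(-0.0153), np.float64(0.2092)]
rimR [np.float64(0.0167), np.float64(0.2098)]
rim innerL [np.float64(-0.0105), np.float64(0.2092)]
rim innerR [np.float64(0.0117), np.float64(0.2098)]
botL [np.float64(-0.0148), np.float64(0.2093)]
botR [np.float64(0.0186), np.float64(0.2095)]
inL near [np.float64(-0.009), np.float64(0.1341)]
inR near [np.float64(0.0139), np.float64(0.1342)]
outL near [np.float64(-0.0142), np.float64(0.1359)]
outR near [np.float64(0.0193), np.float64(0.1359)]
tcp 0.0011 0.177
```

```bash
python3 -m jog '[[0.02,-0.001,0,0.004,0.5],[0.02,-0.001,0.01,0.004,0.5],[0.02,-0.001,0.02,0.004,0.5],[0.02,-0.001,0.03,0.004,0.5],[0.02,-0.001,0.035,0.004,0.5]]';python3 -m jog '[[0.02,0,0,0,0],[0.02,0,0,0,0]]'; python3 - <<'E'
from h import *
n=np.array([.9563,-.2924]);d=np.array([.2924,.9563]);o=np.array([.5352,-.2224])
w=sensors.sense()["tcp_pos"][:2]; print("tcp",((w-o)@n).round(4),((w-o)@d).round(4))
E
```

```text
time: 7.65
tcp_pos: [0.5746, -0.0893, 0.0633]
orientation: [[0.954, -0.3, -0.0], [-0.3, -0.954, -0.001], [-0.0, 0.001, -1.0]]
force: [0.7, -0.8, -0.8]
width: 0.362
time: 7.85
tcp_pos: [0.5752, -0.0869, 0.0634]
orientation: [[0.955, -0.298, 0.0], [-0.298, -0.955, 0.0], [0.0, -0.0, -1.0]]
force: [0.4, 0.5, -0.4]
width: 0.358
tcp -0.0013 0.1413
```

```bash
python3 -m jog '[[0.02,0,0.012,0,0],[0.02,0,0.024,0,0],[0.02,0,0.034,0,0],[0.02,0,0.043,0,0],[0.02,0,0.046,0,0]]'; python3 -m jog '[[0.02,0,0,0,0],[0.02,0,0,0,0]]'
```

```text
time: 8.35
tcp_pos: [0.5609, -0.1328, 0.0632]
orientation: [[0.954, -0.3, -0.0], [-0.3, -0.954, -0.001], [-0.0, 0.001, -1.0]]
force: [0.5, 0.3, -1.0]
width: 0.356
time: 8.55
tcp_pos: [0.5616, -0.1304, 0.0634]
orientation: [[0.955, -0.297, 0.0], [-0.297, -0.955, 0.0], [0.0, -0.0, -1.0]]
force: [0.4, -0.6, -0.9]
width: 0.36
```

```bash
python3 -m jog '[[0.02,0,0.002,0.002,0],[0.02,0,0.004,0.003,0],[0.02,0,0.005,0.004,0],[0.02,0,0.005,0.004,0]]'; python3 -m jog '[[0.02,0,0.001,0,0],[0.02,0,0.002,0,0],[0.02,0,0.003,0,0]]';  python3 -m jog '[[0.02,0,0.001,0,0],[0.02,0,0.002,0,0],[0.02,0,0.002,0,0]]'
```

```text
time: 8.95
tcp_pos: [0.5608, -0.1342, 0.0604]
orientation: [[0.955, -0.296, 0.001], [-0.296, -0.955, 0.001], [0.001, -0.001, -1.0]]
force: [-1.2, 2.2, 5.0]
width: 0.357
time: 9.25
tcp_pos: [0.5606, -0.1372, 0.0605]
orientation: [[0.955, -0.296, 0.003], [-0.296, -0.955, 0.001], [0.002, -0.001, -1.0]]
force: [-0.1, 3.3, 4.9]
width: 0.36
time: 9.55
tcp_pos: [0.56, -0.1394, 0.0604]
orientation: [[0.955, -0.297, 0.003], [-0.297, -0.955, 0.0], [0.002, -0.001, -1.0]]
force: [0.5, 2.3, 5.2]
width: 0.36
```

```bash
python3 -m jog '[[0.02,0,0.001,0,0],[0.02,0,0.002,0,0],[0.02,0,0.002,0,0]]';  python3 -m jog '[[0.02,0,0.001,0,0],[0.02,0,0.002,0,0],[0.02,0,0.002,0,0]]'
```

```text
time: 9.85
tcp_pos: [0.5596, -0.1404, 0.0604]
orientation: [[0.955, -0.296, 0.003], [-0.296, -0.955, 0.002], [0.003, -0.003, -1.0]]
force: [1.0, 4.1, 5.7]
width: 0.363
time: 10.15
tcp_pos: [0.5596, -0.1405, 0.0604]
orientation: [[0.955, -0.295, 0.004], [-0.295, -0.955, 0.004], [0.003, -0.005, -1.0]]
force: [1.7, 7.3, 4.8]
width: 0.36
```

```bash
python3 -m jog '[[0.055,0,0,0,0],[0.055,0,0,0,0],[0.055,0,0,0,0],[0.055,0,0,0,0]]'; python3 -m jog '[[0.055,0,0,-0.03,0],[0.055,0,-0.01,-0.08,0],[0.055,0,-0.04,-0.13,0],[0.055,0,-0.075,-0.18,0],[0.055,0,-0.1,-0.23,0]]'; python3 -m jog '[[0.055,0,0,0,0],[0.055,0,0,0,0]]';  python3 - <<'E'
from h import *
import pickle
c=viewer.calibration("wrist"); im=viewer.camera("wrist"); sc=viewer.camera("scene"); tp=viewer.camera("top"); pickle.dump((c,im,sc,tp),open("pics/w4.pkl","wb"))
a=cv2.resize(im[150:350,220:440],(440,400),interpolation=cv2.INTER_CUBIC);b=cv2.resize(sc[110:220,195:280],(309,400),interpolation=cv2.INTER_CUBIC)
cv2.imwrite("pics/w4.png",np.hstack([a,b])[:,:,::-1])
E
```

```text
time: 10.55
tcp_pos: [0.5569, -0.1449, 0.059]
orientation: [[0.954, -0.298, -0.001], [-0.298, -0.954, -0.001], [-0.001, 0.001, -1.0]]
force: [0.1, -0.1, 0.2]
width: 0.64
time: 11.05
tcp_pos: [0.5831, -0.0596, 0.2681]
orientation: [[0.955, -0.298, -0.0], [-0.298, -0.955, -0.0], [-0.0, 0.0, -1.0]]
force: [1.3, 0.3, -0.1]
width: 0.65
time: 11.25
tcp_pos: [0.584, -0.0601, 0.2676]
orientation: [[0.955, -0.296, 0.002], [-0.296, -0.955, -0.001], [0.002, 0.0, -1.0]]
force: [-0.9, -0.3, -1.4]
width: 0.65
```

View pics/w4.png

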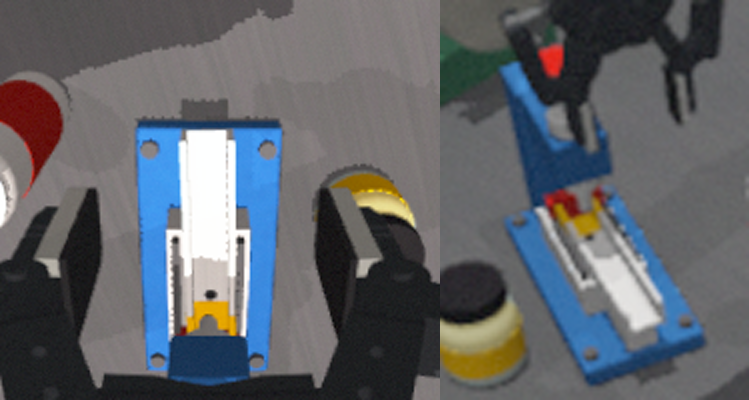

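The channel lies between the rails with its yellow end under the ram at the red stop. In the wrist crop the far end is at about (208,135). I'll check that numerically and then move over the plunger.

```bash
python3 - <<'E'
from h import *
import pickle
c,im,sc,tp=pickle.load(open("pics/w4.pkl","rb"))
n=np.array([.9563,-.2924]);d=np.array([.2924,.9563]);o=np.array([.5352,-.2224])
f=lambda p,z:(lambda w:[((w-o)@n).round(4),((w-o)@d).round(4)])(bp("wrist",(p[0]/2+220-.25,p[1]/2+150-.25),z,c)[:2])
for t,p,z in (("baseL",(137,127),.018),("baseR",(281,127),.018),("chanL far bot",(182,130),.05),("chanR far bot",(235,130),.05),("rimL far",(179,142),.072),("rimR far",(236,142),.072),("hole (mid)",(210,295),.054)): print(t,f(p,z))
E
python3 go.py .5352 -.2224 .28 -17
python3 -m jog '[[0,0,0.03,-0.012,0],[0,0,0.065,-0.012,0],[0,0,0.1,-0.012,0],[0,0,0.135,-0.012,0],[0,0,0.17,-0.012,0]]'; python3 -m jog '[[0,0,0,0,0],[0,0,0,0,0]]'; python3 go.py .5352 -.2224 .225 -17
```

```text
baseL [np.float64(-0.0473), np.float64(0.1084)]
baseR [np.float64(0.0493), np.float64(0.108)]
chanL far bot [np.float64(-0.0157), np.float64(0.1175)]
chanR far bot [np.float64(0.0168), np.float64(0.1174)]
rimL far [np.float64(-0.0167), np.float64(0.1179)]
rimR far [np.float64(0.0164), np.float64(0.1177)]
hole (mid) [np.float64(0.0013), np.float64(-0.0016)]
t 11.4 tcp [ 0.5823 -0.0621  0.2647] ang -17.42 -> shift [ 0.003   0.1671 -0.0152] turn -0.4
time: 11.9
tcp_pos: [0.531, -0.2252, 0.2768]
orientation: [[0.954, -0.299, -0.003], [-0.299, -0.954, 0.001], [-0.003, 0.0, -1.0]]
force: [-0.0, 0.4, 0.4]
width: -0.005
time: 12.1
tcp_pos: [0.5314, -0.2246, 0.2768]
orientation: [[0.954, -0.301, -0.002], [-0.301, -0.954, 0.002], [-0.003, -0.001, -1.0]]
force: [0.4, 1.5, 0.3]
width: -0.0
t 12.1 tcp [ 0.5314 -0.2246  0.2768] ang -17.53 -> shift [ 0.0031 -0.0032  0.0518] turn -0.5
```

```bash
python3 -m jog '[[0,0.003,-0.003,0.025,0],[0,0.003,-0.003,0.045,0],[0,0.003,-0.003,0.055,0],[0,0.003,-0.003,0.065,0],[0,0.003,-0.003,0.075,0]]'; python3 -m jog '[[0,0,0,0.007,0],[0,0,0,0.014,0],[0,0,0,0.014,0]]'
```

```text
time: 12.6
tcp_pos: [0.5363, -0.219, 0.2043]
orientation: [[0.955, -0.296, -0.002], [-0.296, -0.955, 0.001], [-0.002, -0.001, -1.0]]
force: [-5.3, 4.8, 9.3]
width: -0.0
time: 12.9
tcp_pos: [0.5365, -0.2191, 0.195]
orientation: [[0.955, -0.296, -0.001], [-0.296, -0.955, -0.001], [-0.001, 0.001, -1.0]]
force: [-12.7, 6.2, 27.2]
width: -0.001
```

```bash
python3 -m jog '[[0,0,0,0.002,0],[0,0,0,0.002,0],[0,0,0,0.002,0]]'; python3 -m jog '[[0,0,0,-0.02,0],[0,0,0,-0.04,0],[0,0,0,-0.06,0],[0,0,0,-0.085,0],[0.055,0,-0.05,-0.095,0]]'; python3 -m jog '[[0.055,0,-0.05,0,0],[0.055,0,-0.1,0,0],[0.055,0,-0.12,0,0],[0.055,0,-0.12,0,0]]';python3 go.py .56 -.1411 .068 -17;  python3 - <<'E'
from h import *
import pickle
c=viewer.calibration("wrist"); im=viewer.camera("wrist"); sc=viewer.camera("scene"); pickle.dump((c,im,sc),open("pics/w5.pkl","wb"))
a=cv2.resize(im[150:350,220:440],(440,400),interpolation=cv2.INTER_CUBIC);b=cv2.resize(sc[110:220,195:280],(309,400),interpolation=cv2.INTER_CUBIC)
cv2.imwrite("pics/w5.png",np.hstack([a,b])[:,:,::-1])
E
```

```text
time: 13.2
tcp_pos: [0.5365, -0.2191, 0.1949]
orientation: [[0.955, -0.296, -0.0], [-0.296, -0.955, -0.002], [0.0, 0.002, -1.0]]
force: [-17.0, 6.9, 37.0]
width: 0.0
time: 13.7
tcp_pos: [0.5505, -0.1821, 0.2844]
orientation: [[0.951, -0.31, 0.002], [-0.31, -0.951, -0.006], [0.004, 0.005, -1.0]]
force: [0.2, -0.4, -0.5]
width: 0.155
time: 14.1
tcp_pos: [0.5876, -0.0534, 0.2828]
orientation: [[0.957, -0.289, 0.001], [-0.289, -0.957, 0.002], [0.001, -0.002, -1.0]]
force: [-0.0, -0.4, -0.7]
width: 0.643
t 14.1 tcp [ 0.5876 -0.0534  0.2828] ang -16.79 -> shift [-0.0012  0.0925  0.2146] turn 0.2
```

View pics/w5.png

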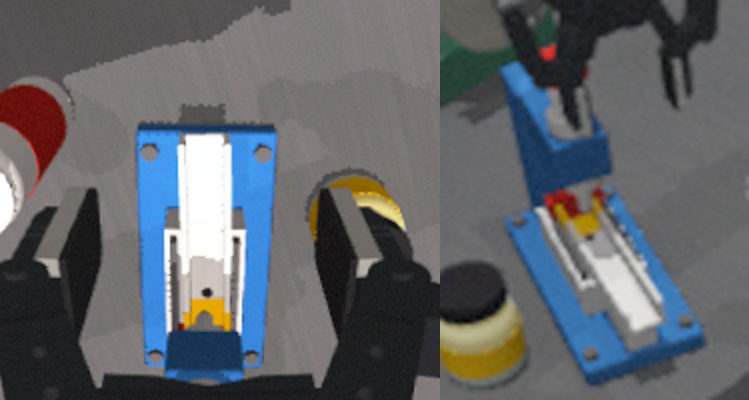

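The channel is still home and the plunger is back up. Now I'll regrasp it the same way.

```bash
python3 -m jog '[[0.055,-0.001,0.02,0.04,0.2],[0.055,-0.001,0.04,0.085,0.2],[0.055,-0.001,0.065,0.13,0.2],[0.055,-0.001,0.088,0.175,0.2],[0.055,-0.001,0.09,0.2,0.2]]'; python3 -m jog '[[0.055,0,0,0,0],[0.055,0,0,0,0]]'; python3 go.py .56 -.1411 .062 -17
```

```text
time: 14.7
tcp_pos: [0.555, -0.1518, 0.0783]
orientation: [[0.951, -0.309, -0.006], [-0.309, -0.951, -0.002], [-0.005, 0.004, -1.0]]
force: [-0.7, 0.4, 0.1]
width: 0.644
time: 14.9
tcp_pos: [0.5592, -0.1461, 0.0829]
orientation: [[0.953, -0.302, 0.0], [-0.302, -0.953, 0.0], [0.0, -0.0, -1.0]]
force: [0.9, 0.7, 0.7]
width: 0.636
t 14.9 tcp [ 0.5592 -0.1461  0.0829] ang -17.6 -> shift [-0.0008 -0.005   0.0209] turn -0.6
```

```bash
python3 -m jog '[[0.055,0,-0.004,0.01,-0.6],[0.055,0,-0.004,0.02,-0.6],[0.055,0,-0.004,0.02,-0.6]]'; python3 -m jog '[[0.02,0,0,0,0],[0.02,0,0,0,0],[0.02,0,0,0,0],[0.02,0,0,0,0],[0.02,0,0,0,0]]' 50;  python3 -m jog '[[0.02,0,0,0,0],[0.02,0,0,-0.001,0],[0.02,0,0,-0.003,0],[0.02,0,0,-0.004,0],[0.02,0,0,-0.004,0]]'
```

```text
time: 15.2
tcp_pos: [0.5599, -0.1406, 0.0616]
orientation: [[0.957, -0.29, -0.001], [-0.29, -0.957, 0.0], [-0.001, 0.0, -1.0]]
force: [-0.2, -0.5, -0.4]
width: 0.642
time: 15.7
tcp_pos: [0.5609, -0.1413, 0.063]
orientation: [[0.957, -0.291, 0.001], [-0.291, -0.957, -0.0], [0.001, -0.0, -1.0]]
force: [0.1, 0.3, 4.6]
width: 0.357
time: 16.2
tcp_pos: [0.5599, -0.1411, 0.0659]
orientation: [[0.957, -0.291, -0.001], [-0.291, -0.957, 0.0], [-0.001, -0.0, -1.0]]
force: [-0.2, 1.6, -0.7]
width: 0.355
```

```bash
python3 -m jog '[[0.02,0,-0.015,0,0],[0.02,0,-0.04,0,0],[0.02,0,-0.065,0,0],[0.02,0,-0.09,0,0],[0.02,0,-0.11,0,0]]';  python3 -m jog '[[0.02,0,0,-0.02,0],[0.02,0,-0.02,-0.06,0],[0.02,0,-0.04,-0.1,0],[0.02,0,-0.06,-0.14,0],[0.02,0,-0.08,-0.14,0]]'; python3 go.py .6216 .0993 .2 -100.25
```

```text
time: 16.7
tcp_pos: [0.5927, -0.0332, 0.0664]
orientation: [[0.957, -0.289, 0.0], [-0.289, -0.957, 0.001], [0.0, -0.001, -1.0]]
force: [0.7, -0.3, -0.3]
width: 0.355
time: 17.2
tcp_pos: [0.6191, 0.0432, 0.2131]
orientation: [[0.957, -0.29, 0.011], [-0.29, -0.957, 0.0], [0.01, -0.003, -1.0]]
force: [0.8, -0.4, 0.1]
width: 0.359
t 17.2 tcp [0.6191 0.0432 0.2131] ang -16.87 -> shift [-0.014  -0.0544  0.0131] turn 83.4
```

```bash
python3 -m jog '[[0.02,-0.003,-0.011,0,8],[0.02,-0.006,-0.022,0,16],[0.02,-0.009,-0.033,0,24],[0.02,-0.012,-0.044,0,32],[0.02,-0.014,-0.054,0,40]]';  python3 -m jog '[[0.02,0,0,0,8],[0.02,0,0,0,16],[0.02,0,0,0,24],[0.02,0,0,0,32],[0.02,0,0,0,40]]'; python3 -m jog '[[0.02,0,0,0,3.4],[0.02,0,0,0,3.4]]'; python3 go.py .6216 .0993 .018 -100.25
```

```text
time: 17.7
tcp_pos: [0.6175, 0.098, 0.2061]
orientation: [[0.542, -0.84, -0.0], [-0.84, -0.542, -0.0], [-0.0, 0.0, -1.0]]
force: [0.2, 0.3, -0.5]
width: 0.358
time: 18.2
tcp_pos: [0.6175, 0.0973, 0.206]
orientation: [[-0.125, -0.992, -0.0], [-0.992, 0.125, -0.0], [0.0, 0.0, -1.0]]
force: [0.2, -0.5, -0.9]
width: 0.359
time: 18.4
tcp_pos: [0.6176, 0.0973, 0.2061]
orientation: [[-0.178, -0.984, -0.0], [-0.984, 0.178, -0.0], [0.0, 0.0, -1.0]]
force: [0.0, -0.2, -2.0]
width: 0.359
t 18.4 tcp [0.6176 0.0973 0.2061] ang -100.25 -> shift [-0.0028 -0.0037  0.1881] turn 0.0
```

```bash
python3 -m jog '[[0.02,-0.003,-0.004,0.05,0],[0.02,-0.003,-0.004,0.1,0],[0.02,-0.003,-0.004,0.14,0],[0.02,-0.003,-0.004,0.165,0],[0.02,-0.003,-0.004,0.175,0]]';  python3 -m jog '[[0.02,0,0,0.006,0],[0.02,0,0,0.012,0],[0.02,0,0,0.015,0],[0.02,0,0,0.015,0]]'
```

```text
time: 18.9
tcp_pos: [0.6198, 0.0985, 0.0278]
orientation: [[-0.177, -0.984, -0.006], [-0.984, 0.177, -0.001], [0.002, 0.006, -1.0]]
force: [0.1, 0.1, -0.9]
width: 0.357
time: 19.3
tcp_pos: [0.6235, 0.0988, 0.018]
orientation: [[-0.179, -0.984, 0.003], [-0.984, 0.179, 0.0], [-0.001, -0.002, -1.0]]
force: [-0.6, 0.4, 1.1]
width: 0.354
```

```bash
python3 -m jog '[[0.02,0,0,0.002,0],[0.02,0,0,0.002,0]]';  python3 -m jog '[[0.055,0,0,0,0],[0.055,0,0,0,0],[0.055,0,0,0,0],[0.055,0,0,0,0]]'; python3 -m jog '[[0.055,0,0,-0.02,0],[0.055,0,0,-0.05,0],[0.055,0,0,-0.1,0],[0.055,0,0,-0.15,0],[0.055,0,0.05,-0.2,0]]'; python3 -m jog '[[0.055,0,0.05,0,0],[0.055,0,0.1,0,0],[0.055,0,0.1,0,0]]'; python3 - <<'E'
from h import *
import pickle
c=viewer.calibration("wrist"); im=viewer.camera("wrist"); sc=viewer.camera("scene"); pickle.dump((c,im,sc),open("pics/w6.pkl","wb"))
a=cv2.resize(im[50:300,180:460],(448,400),interpolation=cv2.INTER_CUBIC);b=cv2.resize(sc[110:290,195:355],(350,400),interpolation=cv2.INTER_CUBIC)
cv2.imwrite("pics/w6.png",np.hstack([a,b])[:,:,::-1])
E
```

```text
time: 19.5
tcp_pos: [0.6235, 0.0988, 0.0179]
orientation: [[-0.179, -0.984, 0.002], [-0.984, 0.179, -0.001], [0.0, -0.003, -1.0]]
force: [-5.5, -0.8, 13.7]
width: 0.359
time: 19.9
tcp_pos: [0.6223, 0.0983, 0.0141]
orientation: [[-0.179, -0.984, -0.0], [-0.984, 0.179, -0.0], [0.0, 0.0, -1.0]]
force: [1.0, 0.1, -1.2]
width: 0.64
time: 20.4
tcp_pos: [0.5911, 0.1034, 0.2028]
orientation: [[-0.182, -0.983, 0.005], [-0.983, 0.182, 0.001], [-0.002, -0.005, -1.0]]
force: [0.5, 0.1, 1.2]
width: 0.647
time: 20.7
tcp_pos: [0.4825, 0.1243, 0.1986]
orientation: [[-0.174, -0.985, -0.004], [-0.985, 0.174, -0.004], [0.004, 0.003, -1.0]]
force: [1.4, 1.2, 0.1]
width: 0.646
```

View pics/w6.png

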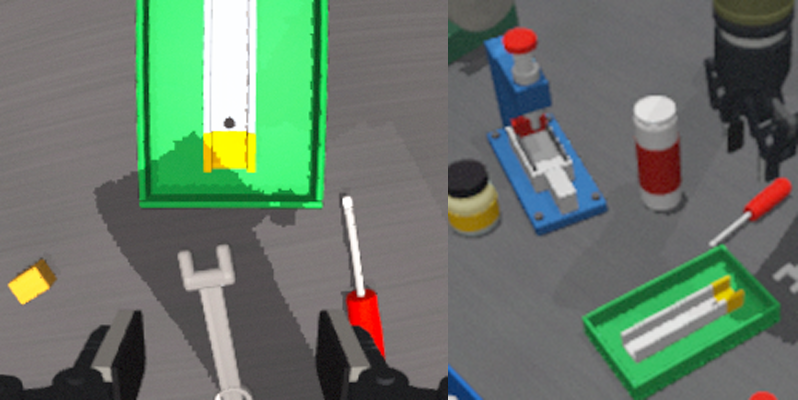

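The channel lies flat in the tray, centred and open side up, with its yellow end at (230,150) in the crop. The plunger is up, the bystanders look undisturbed and the gripper is clear, so I'm handing in.

```bash
python3 -m jog '[[0.055,0,0,0,0],[0.055,0,0,0,0],[0.055,0,0,0,0]]'; python3 -c "
from station import job; print(job.job_done())"
```

```text
time: 21.1
tcp_pos: [0.4901, 0.1225, 0.1994]
orientation: [[-0.18, -0.984, -0.001], [-0.984, 0.18, 0.001], [-0.001, 0.001, -1.0]]
force: [0.5, 0.4, 0.6]
width: 0.646
the job is handed in; nothing more can be done
None
```

I laid the channel in the press, pressed the plunger, put the channel in the green tray, and handed the job in at 21.1 s. No verdict is reported on hand-in.

- **In the press:** I pushed the channel against the red stop until the force rose to about 7 N. The far end then measured about 118 mm from the ram axis. The base edge read about 2 mm short in the same picture, so that agrees with the nominal 120 mm. Across the guides it was centred to about 0.5 mm.
- **Pressing:** The plunger went down to a head height of 195 mm, its stop, and stayed there about 0.3 s. The wrist sensor showed 27 to 37 N upward. It also read up to 17 N sideways. The channel had not visibly moved, and the plunger was back up in the picture afterwards.
- **In the tray:** The last pictures show the channel flat, open side up and well centred, with the gripper clear. The bystanders in view looked undisturbed. I judged this from the pictures only, without measuring it.
- **Disagreements:**
  - The first top-view estimate of the press's angle was about 2° off the wrist-camera fit; I used the wrist fit.
  - One transit move went sideways the wrong way because of my sign error. It was at a safe height and I corrected it.

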